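# Square up a test block in a sample clamp

## Task

Push the square aluminium block along the clamp's plate and turn it so that its flats are square to the jaws and it lies between the two jaws, fully home against the end stop. Then push the sliding jaw by its upright handle until it is tight against the block, and leave the round sample, the hex sample and the wrench on the plate where they are.

Things in the scene. Friction and masses are not known exactly. Their poses are not given: they have to be found in the camera images.
- clamp: Fixed sample clamp: dark steel plate 300 mm (its x) by 400 mm (its y), 12 mm thick, lying on the bench, flat and smooth on top. Origin: centre of the plate's underside; z up. The block goes in along the clamp's +y, between a fixed jaw on the +x side and a sliding jaw on the -x side, up to an end stop.
- fixed_jaw_face (a point): Middle of the foot of the fixed jaw's gripping face, which looks to the clamp's -x; at clamp x = 45, y = 95, z = 12 mm. The fixed jaw is a steel block 22 mm thick (x from 45 to 67), 80 mm long (y from 55 to 135), 22 mm high above the plate.
- stop_face (a point): Foot of the end stop's face, which looks to the clamp's -y; at clamp x = 0, y = 130, z = 12 mm. The stop is a steel bar from x = -83 to 67 mm, y = 130 to 150, 22 mm high above the plate.
- jaw (a joint): Travel (m) of the sliding steel jaw along clamp +x: 0 open (starts 0 to 0.008), up to 0.030. Its gripping face is at clamp x = -59 mm + travel: jaws 104 mm apart at 0; at 0.014 it just touches the 90 mm block lying on the fixed jaw. Jaw: 30 mm thick (x), clamp y from 53 to 127 mm, 22 mm high. Slides stiffly (about 6 N), stays where left.
- jaw_handle (a point): On the sliding jaw's upright handle: middle of its outer face (looks to clamp -x, push here), 50 mm above the plate; moves with the jaw. The handle stands at the jaw's outer edge, mid-length (clamp y = 90 mm): steel, 12 mm thick, 36 mm wide, 22 to 55 mm above the plate, then a black cap 16 x 40 mm up to 65 mm.
- sample: Square aluminium block 90 x 90 x 28 mm with four small dark marks on top, about 0.6 kg, lying loose on the plate before the jaws, turned out of square. Too wide to grip: push its sides. Origin: centre of its underside, z up, x and y normal to its side faces; any of the four faces may go to the stop. Fully home and clamped, its origin is at clamp x = 0, y = 85 mm.
- round_sample: Round aluminium disc, 44 mm across, 28 mm high, near a long edge of the plate. Not to be moved. Origin: centre of its underside.
- hex_sample: Hexagonal aluminium piece, 40 mm across flats, 28 mm high, near a long edge of the plate. Not to be moved. Origin: centre of its underside.
- wrench: Small steel wrench, 130 mm long, lying on the plate behind the fixed jaw. Not to be moved. Origin: under its middle; x along its length.
Mind the look-alikes: they are no part of the job. What is shaped like the sample but pink or purple is not meant.

How it is judged:
On the way:
1. the block is between the jaws, square within 5 degrees and within 4 mm of the end stop, with the sliding jaw still at least 3 mm short of clamping it (y of sample in the frame of clamp between 0.081 and 0.092 m and x of sample in the frame of clamp between -0.016 and 0.006 m and (angle between the x axis of sample and the x axis of clamp, either way round below 0.087 rad or angle between the x axis of sample and the y axis of clamp, either way round below 0.087 rad) and value of joint jaw below 0.011 m), for 0.2 s.
At the end, for the whole second after the job is handed in: The block lies flat on the plate between the jaws, its flats square to them within 1.7 degrees, within about 3 mm of the end stop and of touching the fixed jaw, and the sliding jaw is against it (gap under 2 mm); all at rest (y of sample in the frame of clamp between 0.0815 and 0.0875 m and x of sample in the frame of clamp between -0.003 and 0.003 m and angle between sample's own z axis and vertical below 0.04 rad and z of sample in the frame of clamp between 0.009 and 0.015 m and (angle between the x axis of sample and the x axis of clamp, either way round below 0.03 rad or angle between the x axis of sample and the y axis of clamp, either way round below 0.03 rad) and value of joint jaw between 0.0122 and 0.0162 m and linear speed of sample below 0.01 m/s and velocity of joint jaw below 0.005 m/s).
It fails at once if the round sample, the hex sample or the wrench is shifted by more than 25 mm (distance of any of round_sample, hex_sample, wrench from where it was at the start of the episode above 0.025 m).
It also fails if it takes over 72 s, if anything falls off the work surface, if the arm or the gripper's body presses on something with over 40 N, if the wrist force passes 120 N, or if a joint passes its speed limit or range.

## Robot

A 6-joint arm with a two-finger parallel gripper is mounted at the origin on the work surface. World frame = base frame: x ahead of the robot, y to its left, z up, the work surface at z = 0. Lengths are in m, angles in rad, forces in N, time in s.
With the tool pointing down it reaches from about 0.3 to 0.775 m from the base axis. Payload 14.6 kg.
Tool frame: the origin (TCP) lies on the centre line of the jaws, within the pads' length; the fingertips stand 19 mm ahead of it and the grasp point (between the pads) is the TCP; z points along the fingers, x is the direction in which the jaws open and shut, and the axes are right-handed (so a half turn about z gives the same grasp; the last joint's range is limited). The gripper opens to 94 mm and grips with 3 to 60 N. Pads are 16 mm wide; open, the fingers measure 119 mm over their backs; the gripper's body (75 mm by 177 mm) begins 78 mm behind the grasp point.
Start: joints at [1.078, 0.3, 1.521, -0, 1.321, -0.067], TCP at [0.227, 0.501, 0.224] pointing down, gripper open.
Joint ranges: [-3.03, 3.03], [-0.79, 2.21], [0.23, 2.52], [-1.04, 4.18], [0, 3.07], [-2.55, 2.55]. Speed limits (rad/s): [2.22, 2.22, 2.57, 3.14, 3.14, 3.14].

## Interface

Orientations are given as [roll, pitch, yaw] about the fixed x, y, z axes, in that order (R = Rz(yaw) Ry(pitch) Rx(roll)).
In Python, from station import ctrl, imaging gives the robot as it stands.
- The arm moves only by the shell command python3 -m handwheel 'ROWS' [OPENING] [FORCE]. ROWS is JSON, a list that holds one entry, the list of rows, each a list of 4 numbers: the shift along the tool's x, y, z in m, then the turn about the tool's z in rad. A call has 1 to 10 rows; each row shifts and turns the pose as measured when the row begins, along the tool's axes as they then stand; what a row does not reach is not made up. A row lasts 1/10 s, in which the tool goes at most 50 mm and 8.59 degrees, less where a joint would pass 70% of its speed; a pose out of reach is approached as far as the arm can. A call is refused whole if a number of a shift passes 0.05 or a number of a turn 0.15, either way. A call with a gripper value outside its range is refused whole. OPENING is the finger opening in m, from 0 to 0.094, set as the call begins (- or left out, the last holds). The fingers move at their own pace and stop on an object; FORCE is the grip in N (left out, the last holds). Time passes only in rows, so rows that do not move let the fingers close. It gives the time, the measured TCP pose, the force and the opening at its end, in the units of the state.
- ctrl.get_obs(): the state, without advancing time (a new reading comes with each control period).
- imaging.camera(name): name is "scene" or "side" or "wrist"; returns the picture (400x640x3 uint8, red, green, blue); there is no depth.
- imaging.camera_model(name): a dict with "camera_matrix" (3x3 intrinsics, pixels), "k1" (the pictures are not rectified: a ray, as slopes to the right and down, at radius r is drawn at 1 + k1 r^2 times it, then the intrinsics apply), "position" and "attitude" of the camera in the world. Camera axes: x right, y up, looking along -z (the intrinsics and any distortion apply to the point x, -y, -z); pixel columns grow to the right and rows downward; lengths in m; the calibration is good to about 2 mm. A picture is of the moment at which its call begins: read the wrist's pose just before it. camera_model takes no time and is no camera call; for the wrist camera it gives the pose at the moment of the call.
- ctrl.hand_in(): hands the job in, once; it reports no verdict.
The state is a dict: "time_s": time; "qpos": joint angles; "joint_vel": joint speeds; "tau": joint torques, N m; "ee_pos": TCP position; "eef_rot": TCP orientation; "force": force on the tool from outside, world axes, zero at the start; "moment": the same for the moment, N m; "grip_width": finger opening in m.
Only numpy, scipy, OpenCV 4.12 (cv2) and the standard library are available. Lean on these libraries where they do the work, as an engineer would, in place of code of your own. Each camera call takes 0.05 s, during which the arm holds its last target. There are 200 camera calls.

## Working session

There is one attempt and no reset: what is moved stays moved. The work goes in short steps, Python scripts to look and compute and a shell command to move; the robot and the scene stay as the last step left them, time stands still between calls to the robot, and variables do not carry over. Pictures are saved under pics/ and viewed, about 8 in all and at most 12, crops included, and the job is handed in when it is done.

```bash
mkdir -p pics; ls
cat > h.py <<'E'
import numpy as np,cv2
from station import ctrl,imaging
from scipy.spatial.transform import Rotation as R
def rays(m,px):
    K=np.array(m["camera_matrix"],float);k=m["k1"]
    p=cv2.undistortPoints(np.array(px,float).reshape(-1,1,2),K,np.array([k,0,0,0.])).reshape(-1,2)
    d=np.c_[p[:,0],-p[:,1],-np.ones(len(p))]
    return d@att(m).T
def att(m):
    a=np.array(m["attitude"],float)
    if a.shape==(3,3): return a
    return R.from_euler('xyz',a).as_matrix() if a.size==3 else R.from_quat(a).as_matrix()
def onz(m,px,z):
    d=rays(m,px);o=np.array(m["position"],float)
    return o+d*((z-o[2])/d[:,2])[:,None]
def proj(m,P):
    c=(np.atleast_2d(P)-np.array(m["position"]))@att(m)
    x=np.c_[c[:,0],-c[:,1]]/-c[:,2:];r2=(x**2).sum(1,keepdims=True)
    x=x*(1+m["k1"]*r2);K=np.array(m["camera_matrix"])
    return x@np.diag([K[0,0],K[1,1]])+K[:2,2]
E
python3 - <<'E'
from h import *
o=ctrl.get_obs();print(o)
for n in("scene","side"):
    m=imaging.camera_model(n);print(n,m)
    cv2.imwrite(f"pics/{n}0.png",imaging.camera(n)[:,:,::-1])
E
```

```text
pics
{'time_s': 0.0, 'qpos': array([ 1.07840285e+00,  3.00484671e-01,  1.52159164e+00, -2.97983396e-05,
        1.32068655e+00, -6.65850686e-02]), 'joint_vel': array([ 0.00133147,  0.00088623,  0.00115314,  0.00039035, -0.00104746,
        0.00029581]), 'tau': array([ 8.91903583e-04, -5.31808662e+01, -3.52730048e+01,  7.08295754e-02,
        2.44613760e-02, -4.78972015e-05]), 'ee_pos': array([0.22706835, 0.50067282, 0.2238744 ]), 'eef_rot': array([-3.14154359e+00,  1.16953721e-03,  1.14499534e+00]), 'force': array([ 1.30364524, -0.20047961, -0.49877806]), 'moment': array([ 0.01294369,  0.04624349, -0.04322788]), 'grip_width': 0.09382017028439635}
scene {'camera_matrix': array([[367.82963682,   0.        , 321.92219629],
       [  0.        , 367.82963682, 200.85899113],
       [  0.        ,   0.        ,   1.        ]]), 'k1': -0.06974373712639517, 'position': array([ 1.17725257, -0.26099059,  0.64256599]), 'attitude': array([0.83816312, 0.01721134, 1.27604946])}
side {'camera_matrix': array([[441.18804495,   0.        , 318.13288556],
       [  0.        , 441.18804495, 198.32550176],
       [  0.        ,   0.        ,   1.        ]]), 'k1': -0.09896419603894022, 'position': array([ 0.28389431, -0.86933725,  0.69349857]), 'attitude': array([ 0.93356398,  0.01715388, -0.31748726])}
```

View pics/scene0.png

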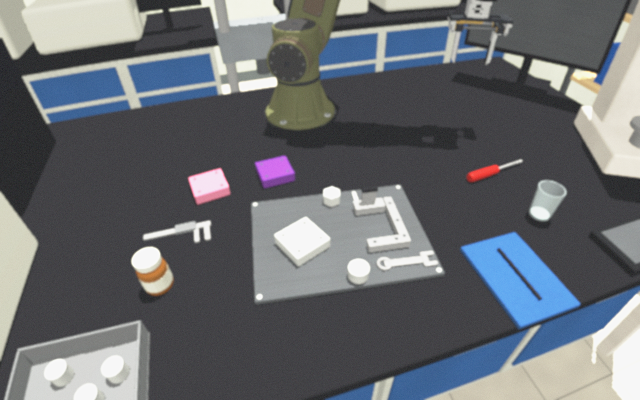

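View pics/side0.png

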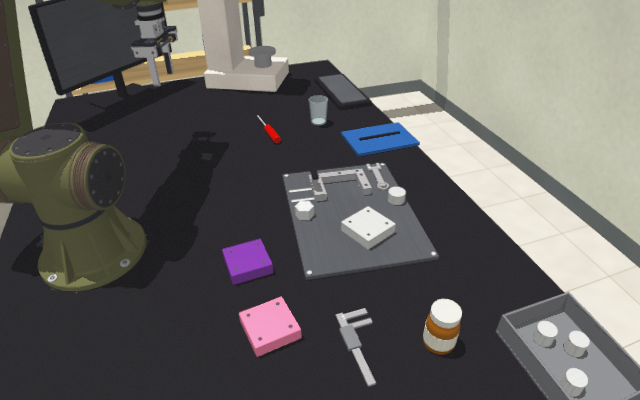

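The block is the white square with four marks, at scene (302,241) and side (368,227). Things it could be taken for: the pink square at scene (209,186), the purple one at (275,171), the hex at (332,196) and the disc at (358,271). Next I'll measure the block and the plate.

```bash
cat > meas.py <<'E'
from h import *
def block(n,im,m,seed,th=150):
    g=im.min(axis=2); w=(g>th).astype(np.uint8)
    k,l,st,c=cv2.connectedComponentsWithStats(w)
    ys,xs=np.nonzero(w); i=np.argmin((xs-seed[0])**2+(ys-seed[1])**2); L=l[ys[i],xs[i]]
    return (l==L).astype(np.uint8),st[L]
E
python3 - <<'E'
from meas import *
for n,s in(("scene",(302,235)),("side",(368,222))):
    im=cv2.imread(f"pics/{n}0.png"); m=imaging.camera_model(n)
    g=im.max(axis=2)
    print(n,[ (p,im[p[1],p[0]].tolist()) for p in ((s[0],s[1]),(s[0]+10,s[1]+5))], )
    # plate corners
    w=((g>52)).astype(np.uint8)
    w=cv2.morphologyEx(w,cv2.MORPH_OPEN,np.ones((3,3)))
    k,l,st,c=cv2.connectedComponentsWithStats(w); L=l[s[1]+0,s[0]]
    cs,_=cv2.findContours((l==L).astype(np.uint8),cv2.RETR_EXTERNAL,cv2.CHAIN_APPROX_NONE)
    q=cv2.convexHull(max(cs,key=cv2.contourArea)); 
    a=cv2.approxPolyDP(q,8,True).reshape(-1,2); P=onz(m,a,.012)
    print("plate",a.tolist(),P[:,:2].round(4).tolist(),np.linalg.norm(P-np.roll(P,-1,0),axis=1).round(3))
    b,st=block(n,im,m,s,170); print(st)
    cs,_=cv2.findContours(b,cv2.RETR_EXTERNAL,cv2.CHAIN_APPROX_NONE)
    a=cv2.approxPolyDP(cv2.convexHull(cs[0]),3,True).reshape(-1,2); P=onz(m,a,.040)
    print("block",a.tolist(),P[:,:2].round(4).tolist(),np.linalg.norm(P-np.roll(P,-1,0),axis=1).round(3))
c=cv2.imread("pics/scene0.png")[170:310,235:455];d=cv2.imread("pics/side0.png")[150:285,270:450]
cv2.imwrite("pics/crop0.png",np.vstack([cv2.resize(c,(440,280),interpolation=2),cv2.resize(d,(440,300),interpolation=2)]))
E
```

```text
scene [((302, 235), [247, 247, 247]), ((312, 240), [247, 247, 247])]
plate [[639, 0], [639, 399], [0, 399], [0, 0]] [[-0.9768, 2.9711], [1.1405, 0.2924], [0.8205, -0.7439], [-3.0252, -2.0661]] [3.414 1.085 4.067 5.438]
[ 273  216   58   49 1669]
block [[306, 216], [330, 237], [330, 245], [298, 264], [273, 235]] [[0.5725, -0.1273], [0.653, -0.094], [0.6752, -0.1012], [0.7045, -0.1799], [0.6085, -0.2133]] [0.087 0.023 0.084 0.102 0.093]
side [((368, 222), [232, 234, 234]), ((378, 227), [232, 235, 235])]
plate [[385, 163], [438, 258], [305, 279], [282, 174]] [[0.7974, 0.1081], [0.7399, -0.2885], [0.4459, -0.2509], [0.5002, 0.1524]] [0.401 0.296 0.407 0.3  ]
[342 207  53  34 952]
block [[369, 207], [394, 224], [367, 240], [342, 221]] [[0.654, -0.1017], [0.6827, -0.18], [0.6023, -0.2099], [0.5736, -0.1298]] [0.083 0.086 0.085 0.085]
```

View pics/crop0.png

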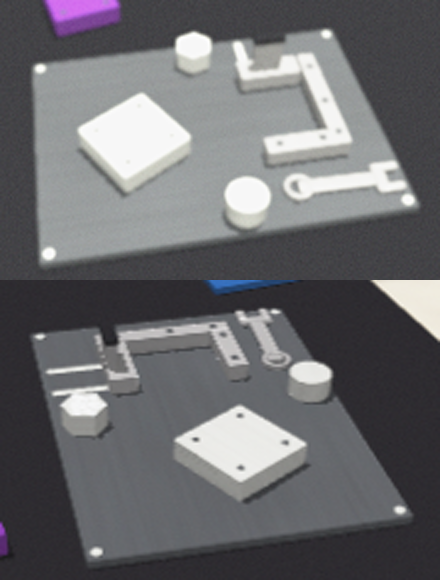

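The crops confirm the block: white square with four marks. By plate size (0.40 x 0.30) and block side the measurement holds, with clamp yaw ≈ -0.134 and the block turned about +28° relative to it. I'll turn the tool parallel to the block's rear face and travel behind it.

```bash
python3 -m handwheel '[[[0,0,0,0.13],[0,0,0,0.13],[0,0,0,0.13],[0,0,0,0.13],[0,0,0,0.13],[0,0,0,0.14]]]' 0.045; python3 -m handwheel '[[[0.009,0.048,0,0],[0.009,0.048,0,0],[0.009,0.048,0,0],[0.009,0.048,0,0],[0.009,0.048,0,0],[0.009,0.048,0,0],[0.009,0.048,0,0],[0.009,0.048,0,0]]]'
python3 - <<'E'
from meas import *
im=cv2.imread("pics/side0.png"); m=imaging.camera_model("side")
# corners of block/plate + small samples in clamp frame (rough)
C=np.array([.6208,-.0698]);s=-.134;Rm=np.array([[np.cos(s),-np.sin(s)],[np.sin(s),np.cos(s)]])
f=lambda px,z:((onz(m,[px],z)[0,:2]-C)@Rm).round(3)
print("hex",f((305,207),.03),"round",f((397,192),.035),"bolts",[f(p,.012) for p in((309,272),(433,254),(286,176),(382,166))])
E
```

```text
time_s: 0.7
ee_pos: [0.2267, 0.4999, 0.2218]
eef_rot: [3.138, 0.004, 0.327]
force: [0.0, 0.4, 0.4]
grip_width: 0.0495
time_s: 1.5
ee_pos: [0.417, 0.1513, 0.2207]
eef_rot: [3.136, 0.007, 0.327]
force: [-0.0, 0.3, 0.2]
grip_width: 0.0449
hex [-0.113  0.017] round [0.126 0.025] bolts [array([-0.138, -0.185]), array([ 0.141, -0.187]), array([-0.139,  0.192]), array([0.138, 0.186])]
```

```bash
python3 -m handwheel '[[[0.0115,0.047,0,0],[0.0115,0.047,0,0],[0.0115,0.047,0,0],[0.0115,0.047,0,0],[0.0115,0.047,0,0],[0,0,0,0]]]'
python3 - <<'E'
from h import *
m=imaging.camera_model("wrist");print(m)
cv2.imwrite("pics/w1.png",imaging.camera("wrist")[:,:,::-1])
E
```

```text
time_s: 2.1
ee_pos: [0.55, -0.0656, 0.2201]
eef_rot: [3.137, 0.009, 0.322]
force: [-1.1, 1.1, -0.5]
grip_width: 0.0451
{'camera_matrix': array([[328.23725674,   0.        , 321.18269503],
       [  0.        , 328.23725674, 197.85307725],
       [  0.        ,   0.        ,   1.        ]]), 'k1': 0.010942222120117133, 'position': array([0.52909665, 0.00148411, 0.37963941]), 'attitude': array([-0.24736703,  0.00760344,  0.32166307])}
```

View pics/w1.png

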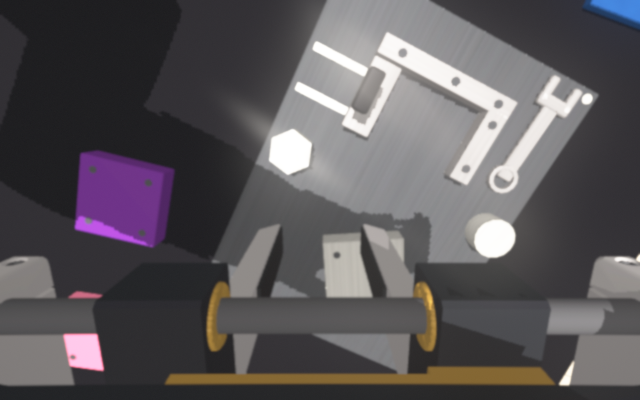

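The wrist picture shows the stop bar from (390,33) to (516,102), the fixed jaw down to (465,185), and the sliding jaw around (370,95). Next I'll fit the clamp pose to the L-shaped top corners at z = 0.034.

Run:
```python
from meas import *
im=cv2.imread("pics/w1.png"); m=imaging.camera_model("wrist")
g=im.min(axis=2)
for th in (150,180,200):
    b,st=block("",im,m,(450,80),th);print(th,st)
    cs,_=cv2.findContours(b,cv2.RETR_EXTERNAL,cv2.CHAIN_APPROX_NONE)
    a=cv2.approxPolyDP(max(cs,key=cv2.contourArea),4,True).reshape(-1,2);print(a.tolist())
    # fit 2D rigid: nearest approximations
    px=np.array([[390,33],[516,102],[465,185],[450,176],[380,50]])
    md=np.array([[-83,150],[67,150],[67,55],[45,55],[-83,130]])/1e3
    sel=[a[np.argmin(((a-p)**2).sum(1))] for p in px]
    W=onz(m,sel,.034)[:,:2]; wc,mc=W.mean(0),md.mean(0)
    U,S,V=np.linalg.svd((md-mc).T@(W-wc));Rm=(U@V).T
    C=wc-Rm@mc; print(sel,"yaw",np.arctan2(Rm[1,0],Rm[0,0]),"C",C,"res mm",((W-(md@Rm.T+C))*1e3).round(1).tolist())
b,st=block("",im,m,(355,125),180);print(st)
cs,_=cv2.findContours(b,cv2.RETR_EXTERNAL,cv2.CHAIN_APPROX_NONE);a=cv2.approxPolyDP(max(cs,key=cv2.contourArea),3,True).reshape(-1,2)
print(a.tolist(),((onz(m,a,.034)[:,:2]-C)@Rm).round(4).tolist())
for p,z in(((290,152),.040),((490,238),.040)): print(((onz(m,[p],z)[:,:2]-C)@Rm).round(3))
```

```text
150 [  265     0   253   192 24246]
[[331, 0], [267, 137], [267, 164], [298, 185], [304, 179], [312, 188], [346, 191], [346, 156], [355, 148], [360, 154], [385, 129], [383, 139], [393, 132], [404, 136], [402, 143], [426, 138], [434, 154], [443, 153], [443, 160], [461, 143], [464, 126], [458, 125], [463, 111], [451, 114], [448, 105], [443, 109], [441, 97], [406, 79], [392, 60], [487, 111], [449, 175], [467, 185], [517, 101], [423, 50], [414, 40], [405, 40], [402, 13], [388, 26], [391, 9], [381, 19], [387, 0], [377, 0], [368, 15], [371, 0], [352, 0], [348, 8], [348, 0], [342, 8], [342, 0]]
[array([388,  26], dtype=int32), array([517, 101], dtype=int32), array([467, 185], dtype=int32), array([449, 175], dtype=int32), array([392,  60], dtype=int32)] yaw -0.14839667950044688 C [ 0.62396566 -0.06205531] res mm [[-4.0, 2.2], [-5.0, 0.9], [-1.9, 0.6], [-2.7, 1.2], [13.7, -4.9]]
180 [ 377   32  140  153 4584]
[[386, 32], [378, 52], [488, 110], [450, 175], [467, 184], [516, 102]]
[array([386,  32], dtype=int32), array([516, 102], dtype=int32), array([467, 184], dtype=int32), array([450, 175], 
[... 316 characters left out ...]
, 103], dtype=int32), array([467, 183], dtype=int32), array([451, 174], dtype=int32), array([380,  53], dtype=int32)] yaw -0.12412101148067362 C [ 0.62407273 -0.06296095] res mm [[0.1, -1.7], [-1.8, -2.3], [-1.8, 1.7], [-0.1, 2.5], [3.5, -0.2]]
[ 294   55  107   82 1893]
[[400, 68], [373, 57], [370, 65], [384, 71], [385, 77], [364, 124], [352, 117], [351, 107], [300, 82], [294, 89], [343, 114], [343, 125], [366, 136]] [[-0.0553, 0.1266], [-0.0839, 0.1241], [-0.0832, 0.1164], [-0.0681, 0.1174], [-0.0646, 0.113], [-0.0624, 0.0637], [-0.0767, 0.0646], [-0.082, 0.0729], [-0.1387, 0.0724], [-0.1413, 0.0638], [-0.0863, 0.0633], [-0.0814, 0.0535], [-0.055, 0.0538]]
[[-0.119  0.006]]
[[0.117 0.015]]
```

```bash
python3 -m handwheel '[[[0.013,0.045,0,-0.03],[0.013,0.045,0,0],[0.013,0.045,0,0],[0.013,0.045,0,0],[0,0,0,0]]]'; python3 -m handwheel '[[[0,0,0.045,0],[0,0,0.045,0],[0,0,0.03,0],[0,0,0,0]]]'
python3 - <<'E'
from h import *
o=ctrl.get_obs();print(o["ee_pos"],o["eef_rot"])
cv2.imwrite("pics/s2.png",cv2.resize(imaging.camera("side")[130:300,220:460,::-1],(720,510)))
E
```

```text
time_s: 2.65
ee_pos: [0.6612, -0.2146, 0.2182]
eef_rot: [3.141, 0.012, 0.36]
force: [-1.0, 1.0, -0.3]
grip_width: 0.0452
time_s: 3.05
ee_pos: [0.6597, -0.2098, 0.095]
eef_rot: [-3.141, 0.011, 0.363]
force: [-0.8, 0.6, -0.3]
grip_width: 0.0454
[ 0.65967209 -0.20975796  0.09501881] [-3.14116578  0.01132663  0.36284717]
```

View pics/s2.png

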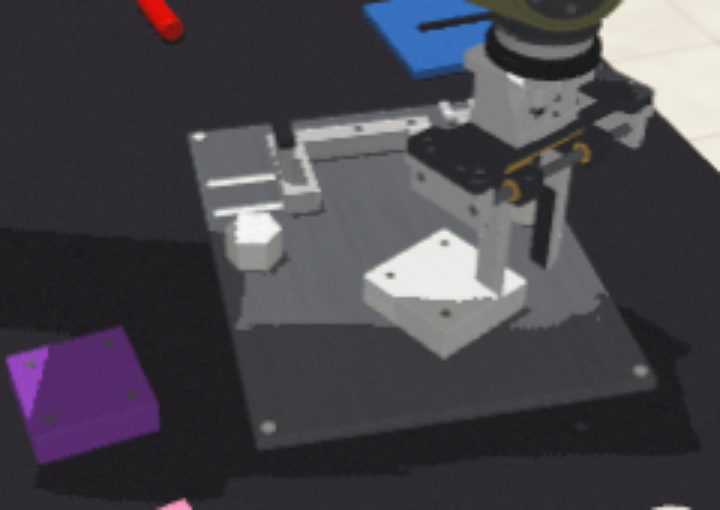

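The fingers hang above and behind the block's right rear face, with the left fingertip at crop (490,295). The margin is thin, so I'll back off, centre on the face and then descend.

```bash
python3 -m handwheel '[[[-0.01,0.018,0,0.01],[0,0,0.03,0],[0,0,0.022,0],[0,0,0,0]]]'
python3 -m handwheel '[[[0,-0.006,0,0],[0,-0.006,0,0],[0,-0.006,0,0],[0,-0.006,0,0],[0,-0.006,0,0]]]'
```

```text
time_s: 3.5
ee_pos: [0.6607, -0.2341, 0.056]
eef_rot: [3.13, -0.001, 0.353]
force: [0.5, 0.2, -0.4]
grip_width: 0.0452
time_s: 4.0
ee_pos: [0.6519, -0.2058, 0.064]
eef_rot: [3.124, -0.009, 0.352]
force: [-0.1, 0.1, -0.0]
grip_width: 0.0454
```

The height drifted up, so the fingers may be over the block's edge. I'll back off and go down properly.

```bash
python3 -m handwheel '[[[0,0.02,0,0],[0,0.008,0,0],[0,0,0,0],[0,0,0.02,0],[0,0,0,0]]]'
```

```text
time_s: 4.5
ee_pos: [0.6619, -0.23, 0.0452]
eef_rot: [3.123, -0.009, 0.353]
force: [0.0, 0.3, -1.8]
grip_width: 0.0453
```

```bash
python3 -m handwheel '[[[0,-0.006,0.001,0],[0,-0.006,0.001,0],[0,-0.006,0.001,0],[0,-0.006,0.001,0],[0,0,0,0]]]'; python3 -m handwheel '[[[0,-0.006,0.001,0],[0,-0.006,0.001,0],[0,-0.006,0.001,0]]]'
```

```text
time_s: 5.0
ee_pos: [0.6535, -0.2042, 0.0431]
eef_rot: [3.122, -0.011, 0.355]
force: [-0.2, -0.8, -0.6]
grip_width: 0.0445
time_s: 5.3
ee_pos: [0.6488, -0.1895, 0.0426]
eef_rot: [3.115, -0.015, 0.354]
force: [1.4, -5.7, 3.0]
grip_width: 0.0451
```

Contact: about 6 N back along the push direction. I'll push straight first, then turn while advancing.

```bash
python3 -m handwheel '[[[0,-0.006,0.001,0],[0,-0.006,0.001,0],[0,-0.006,0.001,0],[0,-0.006,0.001,0],[0,-0.006,0.001,0],[0,-0.006,0.001,0]]]';  python3 -m handwheel '[[[0,-0.005,0.001,0.06],[0,-0.005,0.001,0.06],[0,-0.005,0.001,0.06],[0,-0.005,0.001,0.06]]]'
```

```text
time_s: 5.9
ee_pos: [0.6404, -0.1602, 0.0424]
eef_rot: [3.098, -0.027, 0.352]
force: [1.9, -5.3, 5.0]
grip_width: 0.0448
time_s: 6.3
ee_pos: [0.6366, -0.1437, 0.0412]
eef_rot: [3.099, -0.043, 0.104]
force: [-1.0, -4.8, 4.1]
grip_width: 0.0446
```

```bash
python3 -m handwheel '[[[0,-0.006,0,0.08],[0,-0.006,0,0.08],[0,-0.005,0,0.07]]]'
python3 - <<'E'
from h import *
m=imaging.camera_model("side");im=imaging.camera("side")
cv2.imwrite("pics/s3raw.png",im[:,:,::-1])
cv2.imwrite("pics/s3.png",cv2.resize(im[130:300,260:460,::-1],(600,510)))
E
```

```text
time_s: 6.6
ee_pos: [0.6359, -0.1278, 0.0415]
eef_rot: [3.108, -0.053, -0.136]
force: [-1.4, -3.8, -0.0]
grip_width: 0.0453
```

View pics/s3.png

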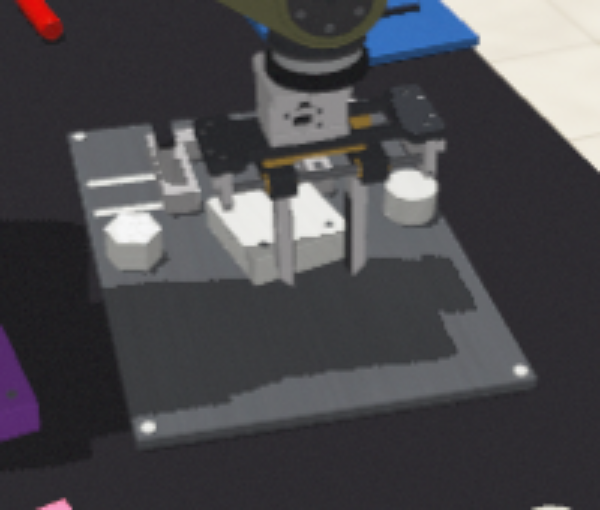

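The block sits left of the fingers and does not look quite square. Its top corners are at about crop (210,205), (250,262) and (345,228). I'll compute its pose.

Run:
```python
from h import *
m=imaging.camera_model("side")
C=np.array([.6208,-.0698]);s=-.134;Rm=np.array([[np.cos(s),-np.sin(s)],[np.sin(s),np.cos(s)]])
px=np.array([[210,205],[250,262],[345,228],[265,246],[330,223]])/3+[260,130]
P=onz(m,px,.04)[:,:2];P=(P-C)@Rm;print(P.round(4),[np.degrees(np.arctan2(*(P[j]-P[i])[::-1])).round(1) for i,j in((0,1),(1,2),(3,4))],np.linalg.norm(P[1]-P[0]),np.linalg.norm(P[2]-P[1]))
o=ctrl.get_obs();print("tcp",(o["ee_pos"][:2]-C)@Rm, "w/ wrist C",(o["ee_pos"][:2]-[.623,-.065])@Rm)
```

```text
[[-0.0481  0.0267]
 [-0.0327 -0.0532]
 [ 0.0525 -0.0264]
 [-0.0164 -0.0359]
 [ 0.0424 -0.0174]] [np.float64(-79.1), np.float64(17.5), np.float64(17.5)] 0.08136472910973154 0.08931170501660528
tcp [ 0.02269155 -0.05465848] w/ wrist C [ 0.02115255 -0.05970937]
```

The block is still about 15° out because only the left finger touches, and near the block's middle. I'll back off, shift the fingers about 21 mm toward clamp -x and push again, so the left finger turns it square.

```bash
python3 -m handwheel '[[[0,0.02,0,0],[-0.012,0.004,0,0],[-0.011,0,0,0],[0,0,0,0]]]'; python3 -m handwheel '[[[0,-0.012,0,0],[0,-0.008,0,0],[0,-0.006,0,0],[0,-0.006,0,0],[0,-0.006,0,0]]]'
python3 - <<'E'
from h import *
s=-.134;Rm=np.array([[np.cos(s),-np.sin(s)],[np.sin(s),np.cos(s)]]);o=ctrl.get_obs()
print("tcp", (o["ee_pos"][:2]-[.6208,-.0698])@Rm)
im=imaging.camera("side")
cv2.imwrite("pics/s4.png",cv2.resize(im[130:300,260:460,::-1],(600,510)))
E
```

```text
time_s: 7.05
ee_pos: [0.6092, -0.1476, 0.0413]
eef_rot: [3.109, -0.054, -0.134]
force: [0.7, 0.4, 0.3]
grip_width: 0.0449
time_s: 7.55
ee_pos: [0.6152, -0.1086, 0.0408]
eef_rot: [3.105, -0.053, -0.131]
force: [-11.3, -14.2, 8.1]
grip_width: 0.0452
tcp [-0.00034578 -0.03919546]
```

View pics/s4.png

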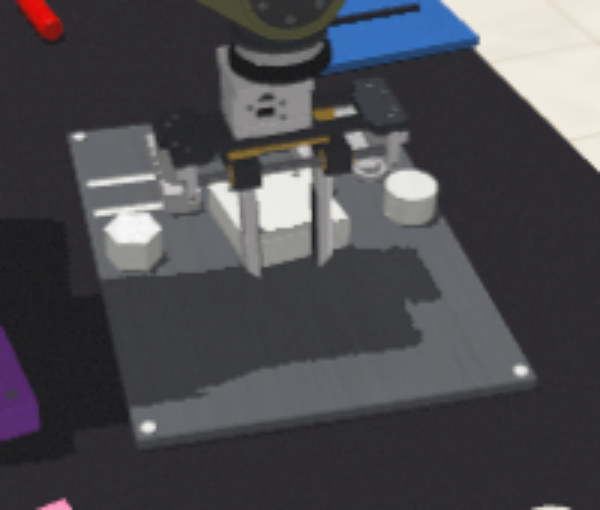

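The force rose to 18 N, so the block may be touching the fixed jaw. I'll look from the wrist camera.

```bash
python3 -m handwheel '[[[0,0.012,0,0],[0,0,0,0]]]'
python3 - <<'E'
from h import *
m=imaging.camera_model("wrist");print(m["position"],m["attitude"],ctrl.get_obs()["ee_pos"],ctrl.get_obs()["force"])
import pickle;pickle.dump(m,open("w5.pkl","wb"))
im=imaging.camera("wrist")
cv2.imwrite("pics/w5.png",im[:,:,::-1])
E
```

```text
time_s: 7.8
ee_pos: [0.6143, -0.1191, 0.0412]
eef_rot: [3.106, -0.053, -0.129]
force: [0.3, 0.3, 0.1]
grip_width: 0.0447
[ 0.61543773 -0.04341376  0.19828818] [-0.27816445 -0.05458859 -0.12933936] [ 0.61426744 -0.11910161  0.04123559] [0.3037283  0.29546423 0.12103743]
```

View pics/w5.png

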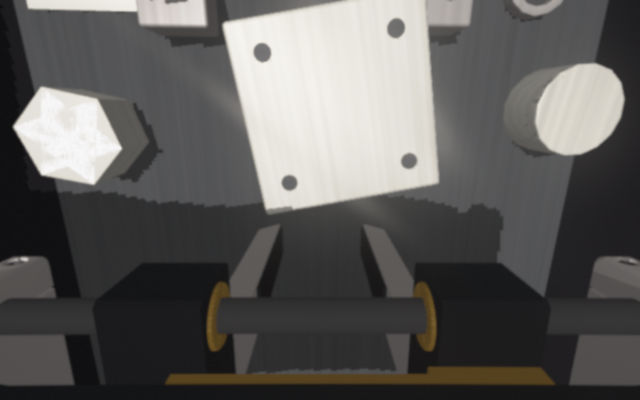

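The block is still about 9° out. Its marks are at (262,52), (396,28), (290,183) and (409,160), and its front right corner is next to the fixed jaw's end at (428,25). I'll measure it relative to the jaws in this same view.

```bash
cat > wm.py <<'E'
from h import *
import sys
def clampw(C=(.6234,-.0635),s=-.128):
    return np.array(C),np.array([[np.cos(s),-np.sin(s)],[np.sin(s),np.cos(s)]])
def inclamp(m,px,z):
    C,Rm=clampw();return (onz(m,px,z)[:,:2]-C)@Rm
def blockpose(m,im,roi):
    g=im.min(axis=2);w=(g>170).astype(np.uint8);x0,y0,x1,y1=roi
    q=np.zeros_like(w);q[y0:y1,x0:x1]=w[y0:y1,x0:x1]
    k,l,st,c=cv2.connectedComponentsWithStats(q);L=1+np.argmax(st[1:,4]);b=(l==L).astype(np.uint8)
    cs,h=cv2.findContours(b,cv2.RETR_CCOMP,cv2.CHAIN_APPROX_NONE)
    big=max(cs,key=cv2.contourArea)
    holes=[cv2.minEnclosingCircle(c)[0] for i,c in enumerate(cs) if h[0][i][3]>=0 and 40<cv2.contourArea(c)<600]
    a=cv2.approxPolyDP(cv2.convexHull(big),5,True).reshape(-1,2)
    return a,np.array(holes)
E
python3 - <<'E'
from wm import *
import pickle
m=pickle.load(open("w5.pkl","rb"));im=cv2.imread("pics/w5.png")
a,h=blockpose(m,im,(215,0,445,220))
A=inclamp(m,a,.04);H=inclamp(m,h,.04)
print(a.tolist(),A.round(4).tolist());print(h.round(1).tolist(),H.round(4).tolist(),"centre",H.mean(0))
J=[(207,25),(138,25),(428,25),(470,24)];print("jaws",inclamp(m,J,.034).round(4).tolist())
o=ctrl.get_obs();C,Rm=clampw();print("tcp",(o["ee_pos"][:2]-C)@Rm)
E
```

```text
[[433, 0], [437, 181], [266, 208], [224, 23], [345, 0]] [[0.0468, 0.0621], [0.0566, -0.0185], [-0.0296, -0.0312], [-0.0434, 0.0522], [0.0085, 0.0616]]
[[289.0, 182.5], [408.9, 160.9], [262.4, 52.0], [395.0, 27.5]] [[-0.0177, -0.0182], [0.0415, -0.0081], [-0.0277, 0.0409], [0.0308, 0.0512]] centre [0.0067094  0.01643067]
jaws [[-0.0522, 0.0526], [-0.0819, 0.0521], [0.0477, 0.0536], [0.0673, 0.0541]]
tcp [-0.00198945 -0.05571835]
```

Relative to the jaws, the block centre is at about (5.5, 17.5) mm, +9.7°, with its right face on the fixed jaw's corner. Pushing its right side toward -x near the rear corner gives both the shift and the clockwise turn it needs. I'll use the closed fingers.

```bash
python3 -m handwheel '[[[0.02,0.002,0,0],[0.022,0,0,0],[0.022,0,0,0],[0.022,0,0,0],[0,0,0,0]]]' 0 10
python3 - <<'E'
from wm import *
o=ctrl.get_obs();C,Rm=clampw();print("tcp",(o["ee_pos"][:2]-C)@Rm,o["ee_pos"][2])
E
```

```text
time_s: 8.35
ee_pos: [0.7024, -0.1307, 0.0455]
eef_rot: [3.108, -0.054, -0.13]
force: [-0.5, -0.5, -0.5]
grip_width: 0.0083
tcp [ 0.08692859 -0.05658249] 0.045492845799413886
```

```bash
python3 -m handwheel '[[[-0.003,-0.012,0.002,0],[-0.003,-0.013,0.001,0],[0,-0.013,0,0],[0,-0.01,0,0],[0,0,0,0]]]'; python3 -m handwheel '[[[-0.006,0,0,0],[-0.005,0,0,0],[-0.005,0,0,0]]]';python3 - <<'E'
from wm import *
o=ctrl.get_obs();C,Rm=clampw();print("tcp",(o["ee_pos"][:2]-C)@Rm,o["ee_pos"][2],o["force"])
E
```

```text
time_s: 8.85
ee_pos: [0.7008, -0.0763, 0.0393]
eef_rot: [3.109, -0.052, -0.129]
force: [0.3, -0.1, -0.1]
grip_width: 0.0007
time_s: 9.15
ee_pos: [0.6845, -0.0743, 0.039]
eef_rot: [3.108, -0.054, -0.128]
force: [3.1, -1.6, 0.3]
grip_width: 0.0004
tcp [ 0.06197388 -0.00290856] 0.038952682934139206 [ 3.09035347 -1.55599319  0.33476027]
```

```bash
python3 -m handwheel '[[[-0.006,0.001,0,0],[0,0,0,0]]]'
cat > look.py <<'E'
from wm import *
import sys
m=imaging.camera_model("wrist");o=ctrl.get_obs();im=imaging.camera("wrist")[:,:,::-1].copy()
n=sys.argv[1];cv2.imwrite(f"pics/{n}.png",im);roi=tuple(map(int,sys.argv[2].split(",")))
C,Rm=clampw();print("tcp",(o["ee_pos"][:2]-C)@Rm,o["ee_pos"][2],o["force"].round(1))
a,h=blockpose(m,im,roi);print(a.tolist(),inclamp(m,a,.04).round(4).tolist())
if len(h): H=inclamp(m,h,.04);print(h.round(1).tolist(),H.round(4).tolist())
E
python3 look.py w6 0,0,330,260
```

```text
time_s: 9.35
ee_pos: [0.6775, -0.0753, 0.0391]
eef_rot: [3.108, -0.054, -0.129]
force: [-0.8, 0.0, -0.8]
grip_width: 0.0003
tcp [ 0.05512259 -0.00477049] 0.03909822285216389 [-0.8  0.  -0.8]
[[0, 0], [63, 0], [281, 113], [291, 213], [173, 235], [113, 231], [0, 119]] [[-0.0732, 0.1101], [-0.0493, 0.1107], [0.0367, 0.0665], [0.04, 0.0182], [-0.0188, 0.0078], [-0.047, 0.0107], [-0.0853, 0.064]]
[[124.2, 154.7], [254.6, 146.6]] [[-0.0357, 0.048], [0.0239, 0.0513]]
```

View pics/w6.png

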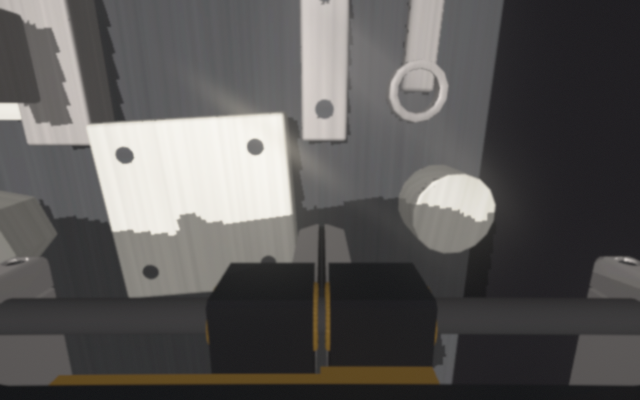

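The block is now about 3° out, with marks at (124,155), (255,147), (150,271) and (268,263). The jaw corners are at (90,145) and (303,139). I'll put them all in the same frame.

Run:
```python
from wm import *
m=imaging.camera_model("wrist")
H=inclamp(m,[(124.2,154.7),(254.6,146.6),(150.5,271.5),(268,263)],.04);print(H.round(4),H.mean(0))
print(inclamp(m,[(90,145),(303,139),(347,139)],.034).round(4))
```

```text
[[-0.0356  0.048 ]
 [ 0.0241  0.0513]
 [-0.0321 -0.0118]
 [ 0.0276 -0.0089]] [-0.00400507  0.01966302]
[[-0.0535  0.0519]
 [ 0.0468  0.0541]
 [ 0.0684  0.054 ]]
```

```bash
python3 -m handwheel '[[[0.015,0.003,0,0],[0,0.02,0,0],[0,0.02,0,0],[0,0.015,0,0],[0,0,0,0]]]'; python3 -m handwheel '[[[-0.025,0,0,0],[-0.025,0,0,0],[-0.02,0,0,0],[0,0,0,0]]]' 0.05;python3 - <<'E'
from wm import *
o=ctrl.get_obs();C,Rm=clampw();print("tcp",(o["ee_pos"][:2]-C)@Rm,o["ee_pos"][2],o["force"])
E
```

```text
time_s: 9.9
ee_pos: [0.6843, -0.1365, 0.0414]
eef_rot: [3.109, -0.051, -0.129]
force: [0.3, 0.3, 0.4]
grip_width: 0.0007
time_s: 10.3
ee_pos: [0.6124, -0.1254, 0.0368]
eef_rot: [3.11, -0.05, -0.13]
force: [0.9, 0.4, 0.3]
grip_width: 0.0287
tcp [-0.00301576 -0.0628292 ] 0.03683819430860384 [0.85396288 0.4375018  0.27833392]
```

```bash
python3 -m handwheel '[[[0,0,-0.003,0],[-0.001,0,0,0],[0,-0.01,0,0],[0,-0.008,0,0],[0,-0.008,0,0],[0,-0.008,0,0],[0,-0.008,0,0]]]'; python3 look.py w7 130,0,520,225
```

```text
time_s: 11.0
ee_pos: [0.6201, -0.0807, 0.0396]
eef_rot: [3.108, -0.052, -0.129]
force: [-0.5, -4.4, 3.2]
grip_width: 0.0502
tcp [-0.00109842 -0.01752464] 0.039624504801291385 [-0.5 -4.4  3.2]
[[220, 49], [418, 50], [407, 201], [233, 218]] [[-0.0449, 0.0806], [0.0423, 0.0807], [0.0424, 0.0105], [-0.0451, 0.0032]]
[[387.0, 82.5], [254.2, 81.6]] [[0.0291, 0.0671], [-0.031, 0.0673]]
```

The block is now square, at x ≈ -2.5 mm, and going in. Continuing.

```bash
python3 -m handwheel '[[[0,-0.008,0,0],[0,-0.008,0,0],[0,-0.008,0,0],[0,-0.008,0,0]]]'; python3 -m handwheel '[[[0,-0.006,0,0],[0,-0.005,0,0],[0,-0.004,0,0]]]';python3 look.py w8 130,0,520,225
```

```text
time_s: 11.45
ee_pos: [0.6254, -0.0475, 0.0394]
eef_rot: [3.106, -0.054, -0.129]
force: [-0.8, -5.0, 3.1]
grip_width: 0.0498
time_s: 11.75
ee_pos: [0.6275, -0.0345, 0.0395]
eef_rot: [3.1, -0.055, -0.128]
force: [-8.9, -43.6, 7.4]
grip_width: 0.05
tcp [0.00034125 0.02931549] 0.0395059626798629 [ -8.9 -43.6   7.4]
[[130, 0], [399, 5], [457, 34], [463, 47], [422, 193], [319, 216], [234, 224], [136, 42]] [[-0.0777, 0.1451], [0.0336, 0.1451], [0.0603, 0.134], [0.0637, 0.1288], [0.0511, 0.0615], [-0.0008, 0.0503], [-0.0433, 0.0469], [-0.0779, 0.1295]]
[[387.0, 83.5], [254.6, 82.6], [385.0, 48.5], [323.6, 24.5], [185.2, 22.4]] [[0.0303, 0.1135], [-0.0293, 0.1137], [0.0286, 0.128], [0.0014, 0.1373], [-0.0567, 0.1373]]
```

The block is home: the force rose to 44 N at the stop, and the marks put its centre at y ≈ 85 mm. Now I'll back off, rise, close the fingers and go to the outer side of the handle.

```bash
python3 -m handwheel '[[[0,0.015,0,0],[0,0.005,0,0],[0,0,-0.04,0],[0,0,-0.045,0],[0,0,0,0]]]'; python3 -m handwheel '[[[-0.029,-0.02,0,0],[-0.029,-0.02,0,0],[-0.029,-0.02,0,0],[-0.029,-0.02,0,0],[0,0,0,0]]]' 0 20;python3 look.py w9 130,0,520,225 | head -1
```

```text
time_s: 12.3
ee_pos: [0.6196, -0.05, 0.1255]
eef_rot: [3.102, -0.05, -0.13]
force: [0.5, -0.6, 0.1]
grip_width: 0.0499
time_s: 12.8
ee_pos: [0.5108, 0.0488, 0.1143]
eef_rot: [3.106, -0.049, -0.131]
force: [0.4, 0.8, -1.0]
grip_width: 0.0134
tcp [-0.12601085  0.09699445] 0.11434772724003471 [ 0.4  0.8 -1. ]
```

View pics/w9.png

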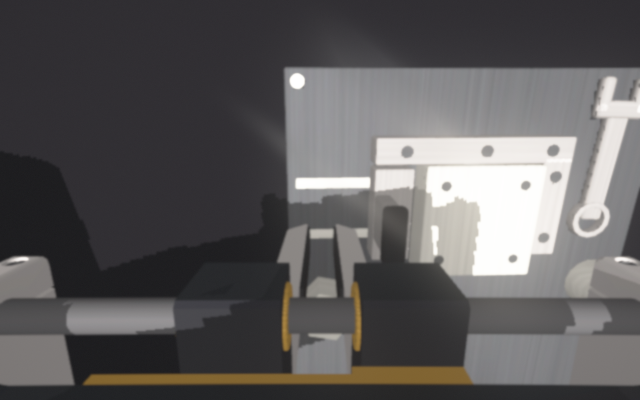

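The block sits home against the stop, with a gap left to the sliding jaw. The handle cap is at about (395,235) and the fingers are outside it. Next I'll correct y, go down and push +x.

```bash
python3 -m handwheel '[[[0,0.007,0.02,0],[0,0,0.025,0],[0,0,0.006,0],[0,0,0,0]]]'; python3 -m handwheel '[[[0.008,0,0,0],[0.006,0,0,0],[0.006,0,0,0],[0.004,0,0,0]]]';python3 look.py w10 130,0,520,225 | head -1
```

```text
time_s: 13.25
ee_pos: [0.5161, 0.038, 0.0629]
eef_rot: [3.107, -0.053, -0.132]
force: [0.4, 0.7, -0.1]
grip_width: 0.0002
time_s: 13.65
ee_pos: [0.5425, 0.0345, 0.0663]
eef_rot: [3.108, -0.053, -0.132]
force: [-7.1, 1.0, -3.6]
grip_width: 0.0005
tcp [-0.09278254  0.08688924] 0.06627991275820434 [-7.1  1.  -3.6]
```

Contact at about 7 N, so the jaw is sliding. I'll push on until it is tight.

```bash
python3 -m handwheel '[[[0.004,0,0.001,0],[0.003,0,0,0],[0.003,0,0,0]]]'; python3 -m handwheel '[[[0.003,0,0,0]]]'; python3 -m handwheel '[[[0.003,0,0,0]]]'
```

```text
time_s: 14.0
ee_pos: [0.5472, 0.0339, 0.0656]
eef_rot: [3.106, -0.036, -0.132]
force: [-36.6, 3.7, 26.2]
grip_width: 0.0006
time_s: 14.1
ee_pos: [0.5471, 0.0339, 0.0658]
eef_rot: [3.105, -0.028, -0.132]
force: [-32.2, 3.0, 20.9]
grip_width: 0.0003
time_s: 14.2
ee_pos: [0.547, 0.0339, 0.0659]
eef_rot: [3.104, -0.019, -0.132]
force: [-30.1, 1.5, 19.0]
grip_width: 0.0004
```

The jaw has stopped at over 30 N. I'll back off, rise and check.

```bash
python3 -m handwheel '[[[-0.012,0,0,0],[-0.015,0,0,0],[0,0,-0.045,0],[0,0,-0.03,0],[0,0.03,0,0],[0,0,0,0],[0,0,0,0]]]'; python3 look.py w11 428,160,560,310
```

```text
time_s: 14.9
ee_pos: [0.5161, 0.0106, 0.1473]
eef_rot: [3.104, -0.025, -0.131]
force: [-0.0, 0.1, -0.1]
grip_width: 0.0009
tcp [-0.1158572   0.05984873] 0.14730543835613052 [-0.   0.1 -0.1]
[[534, 160], [527, 198], [503, 218], [477, 219], [428, 188], [428, 160]] [[0.0619, 0.0898], [0.0617, 0.0573], [0.0439, 0.0395], [0.0214, 0.0389], [-0.0236, 0.0669], [-0.0256, 0.0906]]
[[490.1, 202.5], [519.5, 184.5]] [[0.0307, 0.0537], [0.0534, 0.0692]]
```

View pics/w11.png

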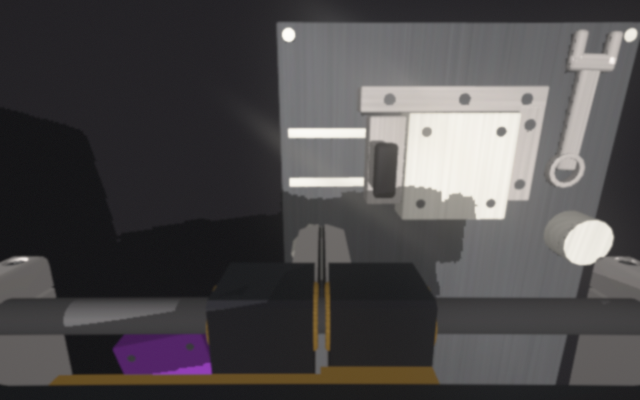

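Everything touches: the jaw's face meets the block at (405,110–205), the stop is at y≈110 and the fixed jaw at x≈515. The marks are at (427,132), (501,132), (420,203) and (490,203). One numeric check before handing in.

Run:
```python
from wm import *
m=imaging.camera_model("wrist")
im=cv2.imread("pics/w11.png").min(axis=2)
px=[]
for x,y in((427,132),(501,132),(420,203),(490,203)):
    w=255.-im[y-7:y+8,x-7:x+8];w=np.clip(w-np.median(w)-25,0,None);yy,xx=np.mgrid[-7:8,-7:8];px.append((x+(xx*w).sum()/w.sum(),y+(yy*w).sum()/w.sum()))
H=inclamp(m,px,.04);print(np.round(px,1).tolist(),H.round(4).tolist(),"c",H.mean(0).round(4))
a=lambda d:np.degrees(np.arctan2(d[1],d[0])).round(2)
print("ang",a(H[1]-H[0]),a(H[3]-H[2]),90+a(H[2]-H[0]),90+a(H[3]-H[1]))
J=inclamp(m,[(361,87),(548,86),(361,111),(530,201),(366,202)],.034)
print("stop/jaw",J.round(4).tolist(), "stop ang",a(J[1]-J[0]))
```

```text
[[426.4, 131.5], [501.0, 131.2], [420.1, 203.5], [490.3, 203.0]] [[-0.0293, 0.1136], [0.0307, 0.1134], [-0.0294, 0.0536], [0.0306, 0.0534]] c [0.0007 0.0835]
ang -0.2 -0.2 -0.15000000000000568 -0.06999999999999318
stop/jaw [[-0.0817, 0.1476], [0.0662, 0.1476], [-0.0811, 0.1295], [0.0686, 0.053], [-0.0744, 0.0536]] stop ang 0.01
```

```bash
python3 -c "
from station import ctrl
print(ctrl.hand_in())"
```

```text
the job is handed in; nothing more can be done
None
```

The job is handed in at about 15 s of the 72 s allowed: the block is home against the end stop, square, and clamped by the sliding jaw. No verdict is reported, so this rests on my last checks.

- **What I did:** I pushed the block along the plate with two fingers. It slipped sideways and stuck on the corner of the fixed jaw, still about 10° out. I freed it with a side push using the closed fingers, then pushed it square to the stop, where the force reached 44 N. I then pushed the sliding jaw by its handle until it stopped, at about 37 N.
- **Block pose:** the last wrist picture puts its centre at about clamp (0, 85) mm, turned about 0.2° from the end stop.
- **Sliding jaw:** its outer edge reads about x = -75 mm, which is a travel of about 14 mm, and the picture shows no gap to the block.
- **Other pieces:** I never touched the round sample, the hex sample or the wrench. The round sample and the wrench look unmoved in the last picture. The hex is out of that frame, so I did not re-check it at the end.
- **Disagreements:** the side and wrist views placed the clamp about 7 mm apart, so I took the block's position relative to the jaws within a single wrist picture. In that last view the jaw edges were still 1–2 mm off their nominal places, and the figures above are corrected for that.
- **Tool tilt:** the tool also tilted up to about 4° while pushing, with no visible effect.

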